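# Close and lock the butterfly specimen box

## Robot

A 6-joint arm with a two-finger parallel gripper is mounted at the origin on the work surface. World frame = base frame: x ahead of the robot, y to its left, z up, the work surface at z = 0. Lengths are in m, angles in rad, forces in N, time in s.
With the tool pointing down it reaches from about 0.25 to 0.775 m from the base axis. Payload 4 kg.
Tool frame: the origin (TCP) lies midway between the tips of the shut fingers; the grasp point (between the pads) lies 19 mm behind it (bot.grasp_offset is the distance from the TCP to the grasp point, in m); z points along the fingers, y is the direction in which the jaws open and shut (so a half turn about z gives the same grasp; the last joint's range is limited). The gripper opens to 85 mm and grips with 20 to 120 N. Pads are 22 mm wide; open, the fingers measure 114 mm over their backs; the gripper's body (76 mm by 85 mm) begins 54 mm behind the grasp point. The pads swing forward as they close: fully open they stand 13 mm farther back than shut.
Start: joints at [-1.272, 0.087, 1.371, -0, 1.684, -0.103], TCP at [0.215, -0.506, 0.231] pointing down, gripper open.
Joint ranges: [-3.1, 3.1], [-0.76, 2.03], [0.27, 2.55], [-1.08, 4.22], [0.17, 2.65], [-2.57, 2.57]. Speed limits (rad/s): [2.79, 2.79, 3.14, 3.14, 3.14, 3.14].

## Interface

Orientations are given as a unit quaternion [w, x, y, z].
In Python, from workcell import bot gives the robot as it stands.
- The arm moves only by the tool step_arm, never from a script. Its argument "deltas" is a list of rows, each an object with "slide": the shift along the world's x, y, z in mm, a list of three; "roll": the turn about the world's z in rad. A call has 1 to 10 rows; each row is the pose to reach, as a shift and turn from the pose measured when the call began; what a row does not reach only later rows make up. A row lasts 1/10 s, in which the tool goes at most 50 mm and 8.59 degrees, less where a joint would pass 70% of its speed; a pose out of reach is approached as far as the arm can. A call with a gripper value outside its range is refused whole. "hand" is the finger opening in mm, from 0 to 85.4, set as the call begins (left out, the last holds). The fingers move at their own pace and stop on an object; "squeeze" is the grip in N (left out, the last holds). Time passes only in rows, so rows that repeat a pose let the fingers close. It gives the time, the measured TCP pose, the force and the opening at its end, in the units of the state.
- bot.observe(): the state, without advancing time (a new reading comes with each control period).
- bot.camera(name): name is "side" or "top"; returns a dict with "color" (420x560x3 uint8, red, green, blue), "vertical_fov" (degrees; the focal length in pixels is half the picture's height over the tangent of half this angle, whatever the lens; pixels are square), "cx", "cy" (the principal point, pixels), "T" (4x4, takes a point from camera to world coordinates). Camera axes: x right, y down, z forward; pixel columns grow to the right and rows downward; lengths in m; the calibration is good to about 2 mm. A picture is of the moment at which its call begins. There is no depth.
- bot.job_done(): hands the job in, once; it reports no verdict.
The state is a dict: "time_s": time; "joint_positions": joint angles; "joint_vel": joint speeds; "joint_torque": joint torques, N m; "tool_pos": TCP position; "ee_rot": TCP orientation; "ft_force": force on the tool from outside, world axes, zero at the start; "torque": the same for the moment, N m; "gripper_width": finger opening in m.
Only numpy, scipy, OpenCV 4.12 (cv2) and the standard library are available. Lean on these libraries where they do the work, as an engineer would, in place of code of your own. Each camera call takes 0.05 s, during which the arm holds its last target. There are 200 camera calls.

## Task

Slide the loose lid into the mouth of the specimen box, under the two side lips, until it is fully home against the far end. Then take the mallet and drive the locking peg all the way down behind the lid with the mallet's head, not with the gripper, and put the mallet back on the desk clear of the box. Leave the other things on the desk where they are.

Things in the scene. Friction and masses are not known exactly. Their poses are not given: they have to be found in the camera images.
- box: Open-topped wooden specimen box, butterflies on its cork floor, 200 (x) x 133 (y) x 63 mm high, fixed to the desk. Origin: centre of its underside; z up; x runs from the open mouth (-x end, roughly facing the robot) to the closed far end. The lid slides in along +x, riding on two side ledges (top 44 mm above the desk, |y| 45 to 66 mm), between side walls 113 mm apart, under two lips.
- mouth (a point): Middle of the box's open mouth: box x = -100 mm, y = 0, at ledge height (44 mm). From here to x = -62 mm the ledges are bare (no lips above), the near end wall is also 44 mm high, and the side walls flare a few mm outwards towards the mouth, so the lid's leading edge can be laid here from above and then slid in. Axes as the box.
- lips (a point): Middle of the gap between the two lips, where they begin: box x = -62 mm, y = 0, 55 mm above the desk (the lips' underside; their top is at 63 mm). The lips run along both sides from here to the far end and reach in to |y| = 43 mm: 86 mm stays open between them, where the lid's grip bar travels. Axes as the box.
- stop (a point): Middle of the inner face of the box's far end wall, the lid's stop: box x = +90 mm, y = 0, at ledge height (44 mm). With the lid fully home its leading edge is here and its origin at box x = +25 mm, y = 0, 44 mm above the desk. Axes as the box.
- lid: The loose lid: plywood plate 130 (x) x 108 (y) x 7 mm with an upright dark wooden grip bar on the middle of its top, 60 mm along x, 20 mm wide (y), its top 52 mm above the plate's underside. Origin: centre of the plate's underside; z up. The same either way round (half a turn about z makes no difference). About 0.11 to 0.23 kg.
- mallet: Mallet, about 0.34 kg, mostly head: black cylinder 48 mm across, 70 mm high, standing on one flat face. A light wooden square handle (22 x 22 mm) leaves its side level along the mallet's own -x, from 24 to 145 mm from the head's axis, centre line 38 mm above the underside. Origin: centre of the head's underside (the lower striking face); z up.
- head (a point): Centre of the mallet's head, on its axis, 35 mm above the striking face.
- peg (a joint): How far the box's locking peg is driven down, m: 0 to 0.002 at the start, 0.013 fully down. Tight friction fit: about 8 N moves it, it stays where left. 10 mm thick, it goes vertically through the lip on the box's -y side, at box x = -49, y = -50 mm. Driven down, it drops behind the trailing edge of a lid that is home (4 mm to spare); on a lid that is not home it lands or bars its way.
- peg_top (a point): Centre of the flat top of the peg's dark wooden head (18 mm across, 8 mm high): 86 mm above the desk when fully up, 73 mm when fully down.
- mouse: Bystander: black computer mouse, 100 x 58 x 34 mm. Origin: centre of its underside.
- pinbox: Bystander: small closed cardboard box, 85 x 55 x 28 mm. Origin: centre of its underside.
- mug: Bystander: white ceramic mug, 80 mm across, 92 mm high, handle on its +y side. Origin: centre of its underside.
- pot: Bystander: dark steel pencil pot with three pens (pens reach 155 mm), 76 mm across, 90 mm high. Origin: centre of its underside.
- jar: Bystander: closed amber glass jar, 60 mm across, 75 mm high. Origin: centre of its underside.
- case: Bystander: blue fabric-covered hard spectacles case, 160 x 62 x 40 mm. Origin: centre of its underside.
There are look-alikes about, which are no part of the job. Of the things that look like the mallet, the middle-sized one is meant.

How it is judged:
By the outcome, as a careful person would: the job done as asked, in the order asked, and still so for the second after the job is handed in, with the robot touching nothing.
It also fails if it takes over 72 s, if anything falls off the work surface, if the arm or the gripper's body presses on something with over 40 N, if the wrist force passes 120 N, or if a joint passes its speed limit or range.

## Working session

There is one attempt and no reset: what is moved stays moved. The work goes in short steps, Python scripts to look and compute and a tool call to move; the robot and the scene stay as the last step left them, time stands still between calls to the robot, and variables do not carry over. Pictures are saved under pics/ and viewed, about 8 in all and at most 12, crops included, and the job is handed in when it is done.

Besides the shell and the picture viewer there is one more tool, called as name([rows], argument=value, ...), one row to a line, values as JSON. step_arm: Moves the arm, as the interface text tells. Its arguments: {"type":"object","properties":{"deltas":{"type":"array","items":{"type":"object","properties":{"slide":{"type":"array","items":{"type":"number"}},"roll":{"type":"number"}}}},"hand":{"type":"number"},"squeeze":{"type":"number"}},"required":["deltas"]}

```bash
mkdir -p pics; ls
cat > h.py <<'E'
import numpy as np, cv2
from workcell import bot
def snap(name,fn):
    c=bot.camera(name); cv2.imwrite(f'pics/{fn}.png',c['color'][:,:,::-1]); np.savez(f'pics/{fn}.npz',T=c['T'],v=c['vertical_fov'],cx=c['cx'],cy=c['cy'],color=c['color']); return c
def load(fn):
    d=np.load(f'pics/{fn}.npz'); return dict(T=d['T'],vertical_fov=float(d['v']),cx=float(d['cx']),cy=float(d['cy']),color=d['color'])
def ray(c,u,v):
    f=c['color'].shape[0]/2/np.tan(np.radians(c['vertical_fov'])/2)
    d=c['T'][:3,:3]@np.array([(u-c['cx'])/f,(v-c['cy'])/f,1.]); return c['T'][:3,3],d
def onz(c,u,v,z):
    o,d=ray(c,u,v); return o+d*(z-o[2])/d[2]
def proj(c,p):
    f=c['color'].shape[0]/2/np.tan(np.radians(c['vertical_fov'])/2)
    q=c['T'][:3,:3].T@(np.array(p)-c['T'][:3,3]); return q[:2]/q[2]*f+[c['cx'],c['cy']]
E
python3 - <<'E'
from h import *
a=snap('side','s0');b=snap('top','t0')
for c in(a,b): print(c['T'].round(3),c['vertical_fov'],c['cx'],c['cy'])
print(bot.observe())
E
```

```text
pics
[[-0.872 -0.333  0.359 -0.063]
 [-0.489  0.559 -0.669  1.131]
 [ 0.022 -0.759 -0.65   1.228]
 [ 0.     0.     0.     1.   ]] 45.457206252429685 282.4503522632241 215.62944502493386
[[-0.018 -0.98   0.197  0.237]
 [-1.     0.02   0.007 -0.042]
 [-0.011 -0.197 -0.98   1.781]
 [ 0.     0.     0.     1.   ]] 47.58002115009023 279.16368273033584 216.24587891283315
{'time_s': 0.1, 'joint_positions': array([-1.27211572e+00,  8.78705682e-02,  1.37216157e+00, -3.35966143e-05,
        1.68359327e+00, -1.03132242e-01]), 'joint_vel': array([ 5.78828732e-04, -1.68000931e-03, -2.98175182e-03,  6.66372767e-05,
       -1.16386714e-03,  1.06382087e-04]), 'joint_torque': array([ 3.01610911e-03, -3.53014147e+01, -3.14219391e+01,  9.18484659e-06,
        7.90647202e-03, -6.17573960e-06]), 'tool_pos': array([ 0.21492925, -0.50575844,  0.23023228]), 'ee_rot': array([-1.00989194e-03,  9.79885964e-01,  1.99555665e-01, -1.15830796e-04]), 'ft_force': array([ 0.75264191, -0.84634232, -0.62268098]), 'torque': array([-0.02821935,  0.02515605, -0.01474236]), 'gripper_width': 0.08538647100789068}
```

View pics/t0.png

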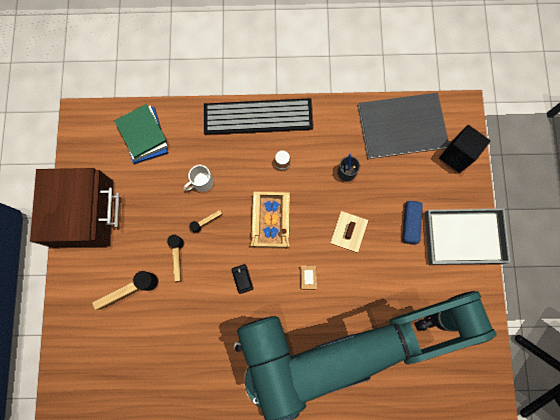

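View pics/s0.png

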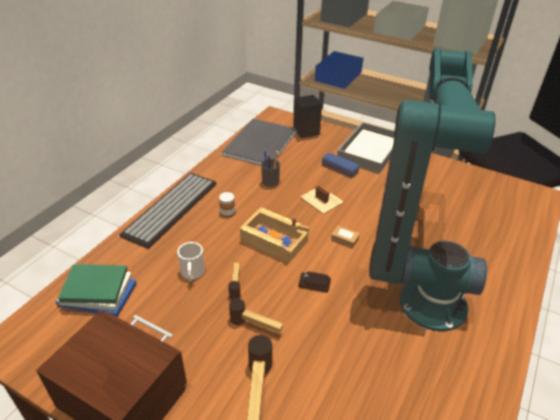

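In the top view, three things could be the mallet: small head at (196,227), medium at (176,242) with its handle towards (177,280), and large at (145,281). I choose the medium one. The lid is at (349,231) and the box at (270,220), with its mouth at the bottom of the picture (towards the robot). One close crop will check this, along with measurements from masks.

Run:
```python
from h import *
c=load('t0')
im=c['color'][180:310,90:380,::-1]
big=cv2.resize(im,None,fx=2.75,fy=2.75,interpolation=cv2.INTER_CUBIC)
s=load('s0')['color'][180:310,210:370,::-1]
sb=cv2.resize(s,None,fx=1.8,fy=1.8,interpolation=cv2.INTER_CUBIC)
out=np.zeros((big.shape[0]+sb.shape[0],big.shape[1],3),np.uint8);out[:big.shape[0]]=big
out[big.shape[0]:,:sb.shape[1]]=sb
s=load('s0')['color'][255:400,210:330,::-1]
sb=cv2.resize(s,None,fx=1.6,fy=1.6,interpolation=cv2.INTER_CUBIC); out[big.shape[0]:big.shape[0]+sb.shape[0],300:300+sb.shape[1]]=sb
cv2.imwrite('pics/crop0.png',out); print(out.shape)
```

```text
(592, 798, 3)
```

View pics/crop0.png

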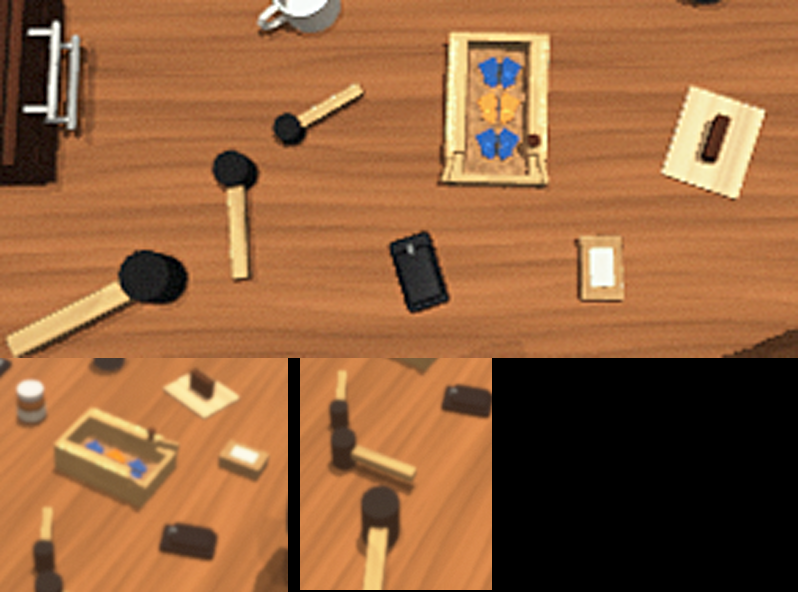

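The crop confirms the middle-sized mallet: head at crop (234,168), handle to (240,278), clearly between the other two in size. The lid lies flat with its bar on top, and the peg is on the box's -y lip at crop (532,141). Next I measure with masks.

```bash
cat > m.py <<'E'
from h import *
def blob(c,x0,y0,x1,y1,kind,up=6):
    im=cv2.resize(c['color'][y0:y1,x0:x1],None,fx=up,fy=up,interpolation=cv2.INTER_CUBIC)
    h=cv2.cvtColor(im,cv2.COLOR_RGB2HSV).astype(int); H,S,V=h[...,0],h[...,1],h[...,2]
    if kind=='pale': m=(V>165)&(S<150)&(H>12)&(H<32)
    if kind=='dark': m=(V<75)
    m=m.astype(np.uint8)*255
    cs,_=cv2.findContours(m,cv2.RETR_EXTERNAL,cv2.CHAIN_APPROX_NONE)
    k=max(cs,key=cv2.contourArea); P=k[:,0].astype(float)
    return (P+.5)/up-.5+[x0,y0]
def rect(c,P,z):
    W=np.array([onz(c,u,v,z)[:2] for u,v in P])*1000
    return cv2.minAreaRect(W.astype(np.float32)),W
E
python3 - <<'E'
from m import *
c=load('t0'); s=load('s0')
P=blob(c,325,200,375,260,'pale'); r,W=rect(c,P,.007); print('lid',r,cv2.boxPoints(r).round(1).tolist())
P=blob(c,335,215,365,245,'dark'); r,W=rect(c,P,.052); print('bar',r)
P=blob(c,245,185,297,255,'pale'); r,W=rect(c,P,.063); print('box',r,cv2.boxPoints(r).round(1).tolist())
P=blob(c,165,245,190,290,'pale'); r,W=rect(c,P,.049); print('handle',r,cv2.boxPoints(r).round(1).tolist())
P=blob(c,163,230,190,255,'dark'); r,W=rect(c,P,.070); print('head',r,cv2.boxPoints(r).round(1).tolist(), cv2.minEnclosingCircle(W.astype(np.float32)))
P=blob(c,279,226,289,237,'dark'); r,W=rect(c,P,.086); print('peg',r)
E
```

```text
lid ((531.1890258789062, -290.4853515625), (113.58824920654297, 135.55442810058594), 69.86380004882812) [[448.0, -320.5], [575.2999877929688, -367.1000061035156], [614.4000244140625, -260.5], [487.1000061035156, -213.8000030517578]]
bar ((527.3627319335938, -285.8575134277344), (19.16567611694336, 65.15560150146484), 69.3793716430664)
box ((575.1480712890625, 3.4806289672851562), (142.5127410888672, 206.23683166503906), 87.73123168945312) [[469.29998779296875, -63.599998474121094], [675.4000244140625, -71.80000305175781], [681.0, 70.5999984741211], [474.8999938964844, 78.80000305175781]]
handle ((414.8527526855469, 351.9215087890625), (120.9156494140625, 24.424081802368164), 4.56843376159668) [[353.6000061035156, 359.29998779296875], [355.6000061035156, 334.8999938964844], [476.1000061035156, 344.6000061035156], [474.1000061035156, 368.8999938964844]]
head ((493.098388671875, 350.9627380371094), (62.570247650146484, 47.55483627319336), 55.720340728759766) [[455.79998779296875, 338.5], [495.1000061035156, 311.70001220703125], [530.4000244140625, 363.3999938964844], [491.1000061035156, 390.20001220703125]] ((494.1180419921875, 350.306884765625), 31.404870986938477)
peg ((520.0242919921875, -45.51826477050781), (3.8360042572021484, 10.607095718383789), 38.547916412353516)
```

Run:
```python
from m import *
c=load('t0'); s=load('s0')
P=blob(c,245,185,297,255,'pale'); r,W=rect(c,P,.063)
# outer sides per x-bin
xs=np.arange(535,665,5); L=[];R=[]
for x in xs:
    w=W[abs(W[:,0]-x)<3,1]; L.append(w.max());R.append(w.min())
for n,e in(('L',L),('R',R)):
    p=np.polyfit(xs,e,1); print(n,np.degrees(np.arctan(p[0])).round(2),np.polyval(p,600).round(1), np.std(e-np.polyval(p,xs)).round(2))
ys=np.arange(-50,56,5); F=[W[abs(W[:,1]-y)<3,0].max() for y in ys]; p=np.polyfit(ys,F,1); print('far',np.degrees(np.arctan(p[0])),np.polyval(p,0))
N=[W[abs(W[:,1]-y)<3,0].min() for y in ys]; p=np.polyfit(ys,N,1); print('near(z63)',np.degrees(np.arctan(p[0])),np.polyval(p,0))
# peg head: reddish-dark
im=cv2.resize(c['color'][224:240,276:292],None,fx=6,fy=6,interpolation=cv2.INTER_CUBIC)
g=cv2.cvtColor(im,cv2.COLOR_RGB2GRAY); m=((g<85)).astype(np.uint8)
n,l,st,ce=cv2.connectedComponentsWithStats(m)
for i in range(1,n): 
    q=(ce[i]+.5)/6-.5+[276,224]; print('peg?',st[i],q,onz(c,*q,.085)*1000)
# side crop of peg & same for head circle top
cs=cv2.resize(s['color'][205:265,235:315],None,fx=9,fy=9,interpolation=cv2.INTER_CUBIC); cv2.imwrite('pics/sidebox.png',cs[:,:,::-1])
print('peg side px predicted',proj(s,[.523,-.0465,.085]))
o=np.array([.575,.0035]);a=np.radians(-2.2);R2=np.array([[np.cos(a),-np.sin(a)],[np.sin(a),np.cos(a)]])
for q in [(-100,66),(-100,-66),(100,66),(100,-66)]:
    w=o+R2@np.array(q)/1000; print(q,w,(proj(s,[*w,.063 if q[0]>0 else .044])-[235,205])*9)
```

```text
L -2.33 70.1 0.34
R -2.92 -66.0 0.73
far 2.013814174710404 677.7565547643964
near(z63) 3.03290186423173 472.8772849250912
peg? [ 25   0   7  21 115] [280.32391304 225.26014493] [544.22567337 -32.84183002  85.        ]
peg? [ 27  31  34  27 679] [283.01607757 230.67685322] [524.16952764 -42.19797422  85.        ]
peg? [81 32  2 13 15] [289.22777778 229.85      ] [526.75697049 -64.67957844  85.        ]
peg? [ 6 34  1  2  2] [276.58333333 229.33333333] [529.5432864  -19.05963644  85.        ]
peg? [ 13  51  13  23 166] [278.80321285 233.98092369] [512.39266172 -26.77999455  85.        ]
peg? [32 88  3  8 21] [281.07539683 238.90873016] [494.28825482 -34.6389561   85.        ]
peg side px predicted [294.13302108 219.70298152]
(-100, 66) [0.4776073  0.07329013] [482.87530467 439.37990692]
(-100, -66) [ 0.47254011 -0.05861257] [657.01196401 237.52700165]
(100, 66) [0.67745989 0.06561257] [ 38.93216481 205.27652958]
(100, -66) [ 0.6723927  -0.06629013] [227.94901235  21.67632965]
```

View pics/sidebox.png

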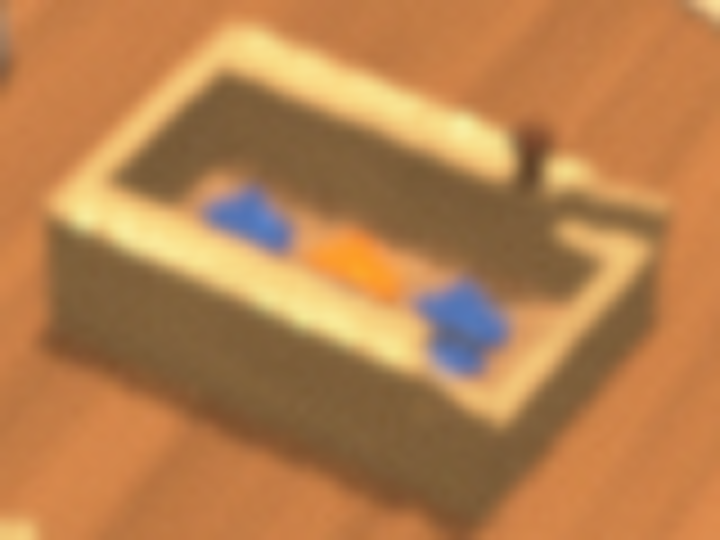

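The side crop agrees with the top-view estimate to about 1 px (2–3 mm): corners at crop (47,200), (235,22), (660,235) and (497,425), peg at (530,150). Box centre is about (574, 3) mm with yaw about -2.4°. The lid is at (529.5,-288.5) with yaw -20.4°. I go above the lid.

step_arm([
  {"slide": [315,217,-60],"roll": -0.757},
  {"slide": [315,217,-60],"roll": -0.757},
  {"slide": [315,217,-60],"roll": -0.757},
  {"slide": [315,217,-60],"roll": -0.757},
  {"slide": [315,217,-60],"roll": -0.757},
  {"slide": [315,217,-60],"roll": -0.757},
  {"slide": [315,217,-60],"roll": -0.757},
  {"slide": [315,217,-60],"roll": -0.757},
  {"slide": [315,217,-60],"roll": -0.757},
  {"slide": [315,217,-60],"roll": -0.757},
], hand=70)

```text
time_s: 1.1
tool_pos: [0.5305, -0.2872, 0.1687]
ee_rot: [-0.001, 0.985, -0.175, -0.001]
ft_force: [-0.3, 0.1, -0.1]
gripper_width: 0.0702
```

Run:
```python
from m import *
s=load('s0');c=load('t0')
P=blob(s,310,180,335,208,'dark'); print(P.min(0),P.max(0),P.mean(0))
a=np.radians(-20.2)
ps=[np.array([.5293+x*np.cos(a)-y*np.sin(a),-.2882+x*np.sin(a)+y*np.cos(a),z]) for x in(-.03,.03) for y in(-.01,.01) for z in(.007,.052)]
q=np.array([proj(s,p) for p in ps]); print(q.min(0),q.max(0))
P=blob(s,300,180,345,215,'pale');print('plate',P.min(0),P.max(0))
q=np.array([proj(s,[.5293+x*np.cos(a)-y*np.sin(a),-.2882+x*np.sin(a)+y*np.cos(a),.007]) for x in(-.065,.065) for y in(-.054,.054)]); print(q.min(0),q.max(0))
```

```text
[320.91666667 194.25      ] [321.58333333 195.25      ] [321.23039216 194.71078431]
[314.17170531 185.4578404 ] [329.48485854 204.06055042]
plate [299.58333333 187.75      ] [343.08333333 213.75      ]
[299.88734892 186.13596228] [342.93695555 213.26739904]
```

step_arm([
  {"slide": [-1,-1,-45],"roll": 0},
  {"slide": [-1,-1,-85],"roll": 0},
  {"slide": [-1,-1,-115],"roll": 0},
  {"slide": [-1,-1,-135],"roll": 0},
  {"slide": [-1,-1,-146],"roll": 0},
  {"slide": [-1,-1,-146],"roll": 0},
])

```text
time_s: 1.7
tool_pos: [0.5276, -0.2886, 0.0211]
ee_rot: [-0.002, 0.984, -0.176, -0.003]
ft_force: [-1.0, -0.6, 0.2]
gripper_width: 0.0698
```

step_arm([
  {"slide": [0,0,0],"roll": 0},
  {"slide": [0,0,0],"roll": 0},
  {"slide": [0,0,0],"roll": 0},
  {"slide": [0,0,0],"roll": 0},
  {"slide": [0,0,0],"roll": 0},
  {"slide": [0,0,0],"roll": 0},
], hand=0, squeeze=50)

```text
time_s: 2.3
tool_pos: [0.5285, -0.2892, 0.0227]
ee_rot: [-0.001, 0.984, -0.176, -0.001]
ft_force: [-0.3, -0.9, 6.4]
gripper_width: 0.0193
```

step_arm([
  {"slide": [0,0,30],"roll": 0},
  {"slide": [0,0,70],"roll": 0},
  {"slide": [0,0,110],"roll": 0},
  {"slide": [-25,40,110],"roll": 0.05},
  {"slide": [-50,80,110],"roll": 0.1},
  {"slide": [-75,120,110],"roll": 0.15},
  {"slide": [-104,160,110],"roll": 0.2},
  {"slide": [-104,200,110],"roll": 0.25},
  {"slide": [-104,240,110],"roll": 0.31},
  {"slide": [-104,270,110],"roll": 0.31},
])

```text
time_s: 3.3
tool_pos: [0.4232, -0.017, 0.132]
ee_rot: [-0.001, 1.0, -0.021, -0.002]
ft_force: [0.8, -0.7, -1.0]
gripper_width: 0.0194
```

Run:
```python
from m import *
o=bot.observe(); print(o['tool_pos'],o['ee_rot'],o['ft_force'],o['gripper_width'])
```

```text
[ 0.42322149 -0.01696036  0.13202806] [-0.00148645  0.9997806  -0.02077481 -0.00222555] [ 0.77568649 -0.70354874 -0.98282812] 0.01942728197919639
```

step_arm([
  {"slide": [1,14,0],"roll": 0},
  {"slide": [1,26,-10],"roll": 0},
  {"slide": [1,26,-30],"roll": 0},
  {"slide": [1,26,-44],"roll": 0},
  {"slide": [1,26,-44],"roll": 0},
])

```text
time_s: 3.8
tool_pos: [0.4216, 0.0092, 0.0845]
ee_rot: [-0.002, 1.0, -0.021, -0.006]
ft_force: [-0.6, 0.4, -1.3]
gripper_width: 0.0194
```

Run:
```python
from m import *
o=bot.observe(); print(o['tool_pos'],o['ft_force'])
a=snap('top','t1');b=snap('side','s1')
A=cv2.resize(a['color'][180:290,235:315],None,fx=5,fy=5,interpolation=cv2.INTER_CUBIC)
B=cv2.resize(b['color'][190:300,230:340],None,fx=3.6,fy=3.6,interpolation=cv2.INTER_CUBIC)
out=np.zeros((550,800,3),np.uint8); out[:550,:400]=A; out[:396,402:798]=B[:396,:396]
cv2.imwrite('pics/c1.png',out[:,:,::-1])
```

```text
[0.42159939 0.00924368 0.08449169] [-0.62770098  0.39502244 -1.30784882]
```

View pics/c1.png

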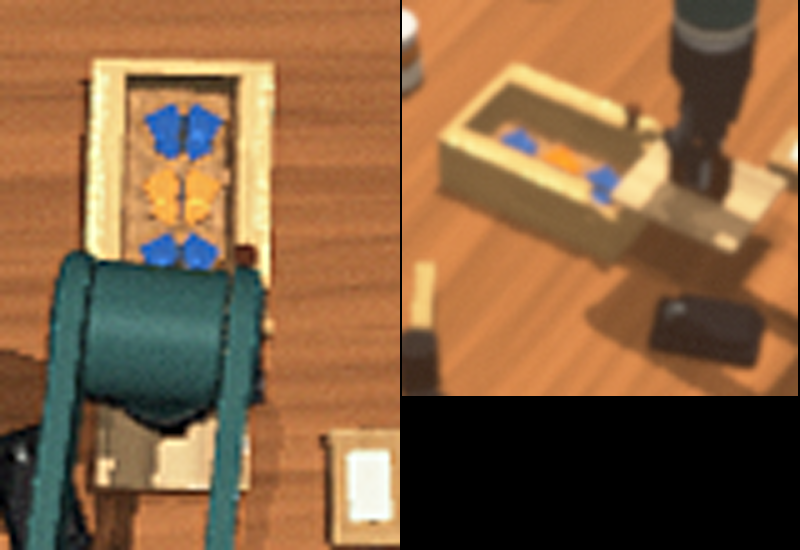

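The lid is held level in front of the mouth; its trailing corners are at crop (97,488) and (248,490) in the top view, and its leading edge is just over the mouth in the side view. I check the lateral alignment in numbers.

Run:
```python
from m import *
c=load('t1')
for u,v in((97,488),(248,490)): print(onz(c,235+u/5-.4,180+v/5-.4,.069)*1000)
s=load('s1')
# side: lid corners crop (740,250) near trailing, (612,190) leading +y, (785,185) trailing -y
a=np.radians(-2.4);R=np.array([[np.cos(a),-np.sin(a)],[np.sin(a),np.cos(a)]])
for q in((65,54),(-65,54),(-65,-54)):
    w=np.array([421.6,9.2])+R@np.array(q); print(q,w,(proj(s,[*w/1000,.062])-[230,190])*3.6+[402,0],(proj(s,[*w/1000,.069])-[230,190])*3.6+[402,0])
```

```text
[360.24725687  64.81150331  69.        ]
[356.83162248 -43.15390185  69.        ]
(65, 54) [488.80426926  60.43071533] [609.81144496 203.15731667] [610.02664142 197.71086922]
(-65, 54) [358.91830134  65.87455032] [733.38845254 258.02744925] [733.9580163  252.56601025]
(-65, -54) [354.39573074 -42.03071533] [787.90698396 188.39620904] [788.59971461 182.97532892]
```

step_arm([
  {"slide": [2,0,-6],"roll": 0},
  {"slide": [2,0,-11],"roll": 0},
  {"slide": [2,0,-16],"roll": 0},
  {"slide": [2,0,-16],"roll": 0},
  {"slide": [2,0,-16],"roll": 0},
])

```text
time_s: 4.4
tool_pos: [0.4256, 0.0089, 0.0711]
ee_rot: [-0.002, 1.0, -0.021, -0.003]
ft_force: [0.3, 0.4, -1.2]
gripper_width: 0.0195
```

step_arm([
  {"slide": [0,0,-2],"roll": 0},
  {"slide": [0,0,-4],"roll": 0},
  {"slide": [0,0,-4],"roll": 0},
  {"slide": [0,0,-4],"roll": 0},
])

```text
time_s: 4.8
tool_pos: [0.4256, 0.0089, 0.0672]
ee_rot: [-0.002, 1.0, -0.021, -0.003]
ft_force: [0.8, -0.5, -1.5]
gripper_width: 0.0193
```

step_arm([
  {"slide": [6,-0.3,0.5],"roll": 0},
  {"slide": [12,-0.5,0.5],"roll": 0},
  {"slide": [18,-0.8,0.5],"roll": 0},
  {"slide": [24,-1,0.5],"roll": 0},
  {"slide": [30,-1.3,0.5],"roll": 0},
  {"slide": [36,-1.5,0.5],"roll": 0},
  {"slide": [40,-1.7,0.5],"roll": 0},
  {"slide": [40,-1.7,0.5],"roll": 0},
])

```text
time_s: 5.6
tool_pos: [0.4662, 0.0071, 0.0677]
ee_rot: [-0.002, 1.0, -0.021, -0.003]
ft_force: [-0.1, 0.7, -1.8]
gripper_width: 0.0191
```

step_arm([
  {"slide": [8,-0.3,0],"roll": 0},
  {"slide": [16,-0.7,0],"roll": 0},
  {"slide": [24,-1,0],"roll": 0},
  {"slide": [32,-1.3,0],"roll": 0},
  {"slide": [40,-1.7,0],"roll": 0},
  {"slide": [48,-2,0],"roll": 0},
  {"slide": [56,-2.3,0],"roll": 0},
  {"slide": [60,-2.5,0],"roll": 0},
  {"slide": [60,-2.5,0],"roll": 0},
])

```text
time_s: 6.5
tool_pos: [0.5267, 0.0046, 0.0676]
ee_rot: [-0.002, 1.0, -0.021, -0.003]
ft_force: [-0.3, 0.4, -1.5]
gripper_width: 0.0191
```

Run:
```python
from m import *
b=snap('side','s2')
B=cv2.resize(b['color'][195:285,230:330],None,fx=6,fy=6,interpolation=cv2.INTER_CUBIC)
cv2.imwrite('pics/c2.png',B[:,:,::-1])
```

```text
(no output)
```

View pics/c2.png

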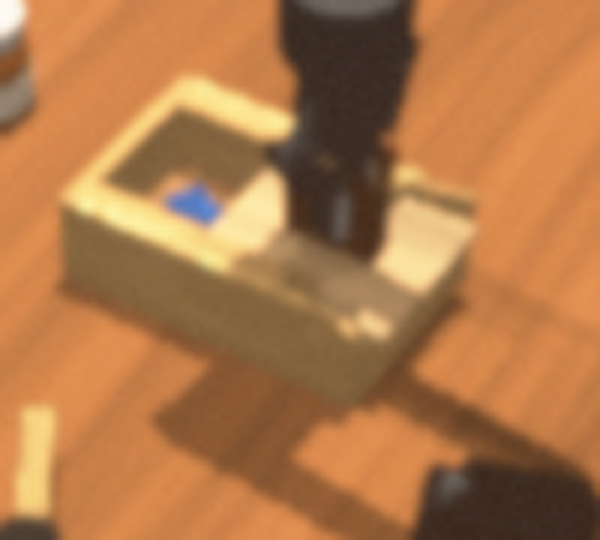

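The lid plate is inside the box under the lips, with its leading edge at crop (240,215). I carry on to the stop.

step_arm([
  {"slide": [8,-0.3,0],"roll": 0},
  {"slide": [16,-0.7,0],"roll": 0},
  {"slide": [24,-1,0],"roll": 0},
  {"slide": [32,-1.3,0],"roll": 0},
  {"slide": [40,-1.7,0],"roll": 0},
  {"slide": [48,-2,0],"roll": 0},
  {"slide": [56,-2.3,0],"roll": 0},
  {"slide": [62,-2.6,0],"roll": 0},
  {"slide": [64,-2.7,0],"roll": 0},
  {"slide": [64,-2.7,0],"roll": 0},
])

```text
time_s: 7.55
tool_pos: [0.5904, 0.0019, 0.0674]
ee_rot: [-0.002, 1.0, -0.021, -0.004]
ft_force: [0.9, 0.6, -1.1]
gripper_width: 0.019
```

step_arm([
  {"slide": [2,-0.1,0],"roll": 0},
  {"slide": [4,-0.2,0],"roll": 0},
  {"slide": [6,-0.3,0],"roll": 0},
  {"slide": [6,-0.3,0],"roll": 0},
])

```text
time_s: 7.95
tool_pos: [0.5966, 0.0016, 0.0675]
ee_rot: [-0.002, 1.0, -0.021, -0.004]
ft_force: [-0.3, 0.0, -1.4]
gripper_width: 0.0196
```

step_arm([
  {"slide": [1,0,0],"roll": 0},
  {"slide": [2,-0.1,0],"roll": 0},
  {"slide": [3,-0.1,0],"roll": 0},
  {"slide": [4,-0.2,0],"roll": 0},
  {"slide": [4,-0.2,0],"roll": 0},
])

```text
time_s: 8.45
tool_pos: [0.5978, 0.0015, 0.0674]
ee_rot: [-0.002, 1.0, -0.021, -0.007]
ft_force: [-8.6, 0.4, 4.1]
gripper_width: 0.0195
```

step_arm([
  {"slide": [3,-0.1,-1],"roll": 0},
  {"slide": [5,-0.2,-1],"roll": 0},
  {"slide": [5,-0.2,-1],"roll": 0},
])

```text
time_s: 8.75
tool_pos: [0.5979, 0.0016, 0.0679]
ee_rot: [-0.001, 1.0, -0.021, -0.013]
ft_force: [-17.0, 0.5, 11.9]
gripper_width: 0.0191
```

step_arm([
  {"slide": [-1,0,0],"roll": 0},
  {"slide": [-1,0,0],"roll": 0},
  {"slide": [-1,0,0],"roll": 0},
  {"slide": [-1,0,0],"roll": 0},
  {"slide": [-1,0,0],"roll": 0},
], hand=45)

```text
time_s: 9.25
tool_pos: [0.5972, 0.0015, 0.0677]
ee_rot: [-0.001, 1.0, -0.021, -0.013]
ft_force: [-0.5, 0.2, -0.8]
gripper_width: 0.0452
```

step_arm([
  {"slide": [0,0,20],"roll": 0},
  {"slide": [0,0,60],"roll": 0},
  {"slide": [0,0,100],"roll": 0},
  {"slide": [-20,45,120],"roll": 0},
  {"slide": [-50,85,130],"roll": 0},
  {"slide": [-80,130,130],"roll": 0},
  {"slide": [-110,175,130],"roll": 0},
  {"slide": [-140,220,130],"roll": 0},
  {"slide": [-170,265,130],"roll": 0},
  {"slide": [-190,300,130],"roll": 0},
])

```text
time_s: 10.25
tool_pos: [0.4114, 0.2939, 0.198]
ee_rot: [-0.002, 1.0, -0.021, -0.012]
ft_force: [0.1, 0.0, -0.1]
gripper_width: 0.0452
```

Run:
```python
from m import *
a=snap('top','t3');b=snap('side','s3')
A=cv2.resize(a['color'][185:255,240:300],None,fx=6.6,fy=6.6,interpolation=cv2.INTER_CUBIC)
B=cv2.resize(b['color'][195:275,230:320],None,fx=4.4,fy=4.4,interpolation=cv2.INTER_CUBIC)
out=np.zeros((470,800,3),np.uint8); out[:A.shape[0],:396]=A; out[:B.shape[0],400:400+B.shape[1]]=B
cv2.imwrite('pics/c3.png',out[:,:,::-1]); print(A.shape)
P=blob(a,165,245,190,290,'pale'); print('handle',rect(a,P,.049)[0])
```

```text
(462, 396, 3)
handle ((368.0077209472656, 348.2159118652344), (26.820709228515625, 22.637300491333008), 4.090571880340576)
```

View pics/c3.png

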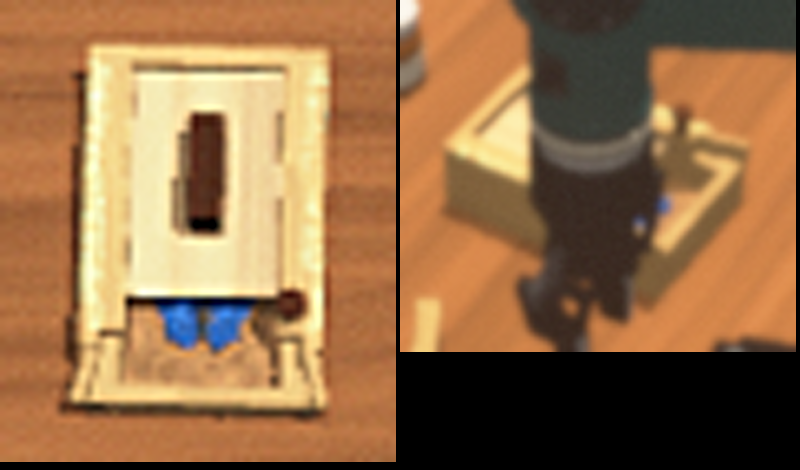

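The lid is home: its trailing edge at crop y=297 is just ahead of the peg head at (291,303), and it took 17 N at the stop with no travel. Next is the mallet: I work out the grip point and cross-check it in the side view.

Run:
```python
from m import *
s=load('s0'); a=load('t3')
P=blob(s,236,305,290,340,'pale'); print('handle side',P.min(0),P.max(0))
al=np.radians(4.6);e=np.array([np.cos(al),np.sin(al)]);n=np.array([-e[1],e[0]]);h=np.array([.4991,.3587])
q=np.array([proj(s,[*(h-e*d+n*w),z]) for d in(.024,.145) for w in(-.011,.011) for z in(.027,.049)]);print(q.min(0),q.max(0))
print('peg',onz(a,240+291.5/6.6-.4,185+303/6.6-.4,.085)*1000)
# lid bar/edge check: trailing edge corners z=.051
for u,v in((128,298),(280,298)): print(onz(a,240+u/6.6-.4,185+v/6.6-.4,.051)*1000)
```

```text
handle side [242.41666667 308.91666667] [282.08333333 328.58333333]
[241.42304597 308.92199516] [282.01466303 333.60092685]
peg [524.73040503 -44.91891805  85.        ]
[535.11529041  46.25215455  51.        ]
[533.45354133 -38.61590498  51.        ]
```

step_arm([
  {"slide": [20,40,-30],"roll": 0.06},
  {"slide": [36,60.5,-60],"roll": 0.122},
  {"slide": [36,60.5,-80],"roll": 0.122},
  {"slide": [36,60.5,-80],"roll": 0.122},
], hand=65)

```text
time_s: 10.75
tool_pos: [0.4438, 0.3561, 0.113]
ee_rot: [0.001, 0.999, 0.044, -0.017]
ft_force: [-1.1, -1.4, -1.1]
gripper_width: 0.065
```

step_arm([
  {"slide": [3.5,-1.5,-30],"roll": 0},
  {"slide": [3.5,-1.5,-60],"roll": 0},
  {"slide": [3.5,-1.5,-80],"roll": 0},
  {"slide": [3.5,-1.5,-94],"roll": 0},
  {"slide": [3.5,-1.5,-94],"roll": 0},
  {"slide": [3.5,-1.5,-94],"roll": 0},
])

```text
time_s: 11.35
tool_pos: [0.4483, 0.3548, 0.0206]
ee_rot: [0.0, 0.999, 0.044, -0.016]
ft_force: [1.0, 0.4, 0.8]
gripper_width: 0.0654
```

step_arm([
  {"slide": [0,0,0],"roll": 0},
  {"slide": [0,0,0],"roll": 0},
  {"slide": [0,0,0],"roll": 0},
  {"slide": [0,0,0],"roll": 0},
  {"slide": [0,0,0],"roll": 0},
  {"slide": [0,0,0],"roll": 0},
], hand=0, squeeze=110)

```text
time_s: 11.95
tool_pos: [0.4491, 0.355, 0.0221]
ee_rot: [-0.0, 0.999, 0.044, -0.015]
ft_force: [0.0, -2.1, 6.4]
gripper_width: 0.0204
```

step_arm([
  {"slide": [0,0,15],"roll": 0},
  {"slide": [0,0,40],"roll": 0},
  {"slide": [0,0,75],"roll": 0},
  {"slide": [0,0,105],"roll": 0},
  {"slide": [0,0,120],"roll": 0},
  {"slide": [0,0,120],"roll": 0},
])

```text
time_s: 12.55
tool_pos: [0.4501, 0.3559, 0.1449]
ee_rot: [-0.002, 0.999, 0.044, -0.013]
ft_force: [0.2, 0.5, -4.0]
gripper_width: 0.0201
```

step_arm([
  {"slide": [2,-30,0],"roll": 0},
  {"slide": [4,-70,0],"roll": 0},
  {"slide": [7,-115,0],"roll": 0},
  {"slide": [10,-160,0],"roll": 0},
  {"slide": [13,-205,0],"roll": 0},
  {"slide": [16,-250,0],"roll": 0},
  {"slide": [19,-295,0],"roll": 0},
  {"slide": [22,-335,0],"roll": 0},
  {"slide": [25,-365,0],"roll": 0},
  {"slide": [25,-385,0],"roll": 0},
])

```text
time_s: 13.55
tool_pos: [0.4736, -0.0313, 0.1421]
ee_rot: [-0.002, 0.999, 0.043, -0.016]
ft_force: [0.9, 0.1, -4.2]
gripper_width: 0.0203
```

Settle and take one look from both cameras.

step_arm([
  {"slide": [0.5,-10,-3],"roll": 0},
  {"slide": [0.5,-17,-5],"roll": 0},
  {"slide": [0.5,-17,-5],"roll": 0},
  {"slide": [0.5,-17,-5],"roll": 0},
])

```text
time_s: 13.95
tool_pos: [0.4738, -0.0473, 0.1364]
ee_rot: [-0.002, 0.999, 0.044, -0.016]
ft_force: [0.8, -0.7, -3.2]
gripper_width: 0.0201
```

Run:
```python
from m import *
a=snap('top','t4');b=snap('side','s4')
A=cv2.resize(a['color'][185:255,245:315],None,fx=5.6,fy=5.6,interpolation=cv2.INTER_CUBIC)
B=cv2.resize(b['color'][190:260,250:320],None,fx=5.6,fy=5.6,interpolation=cv2.INTER_CUBIC)
cv2.imwrite('pics/c4.png',np.hstack([A,B])[:,:,::-1])
o=bot.observe();print(o['tool_pos'],o['ee_rot'],o['ft_force'])
```

```text
[ 0.47416204 -0.04724349  0.13708504] [-0.00199831  0.99891283  0.04390742 -0.01553424] [-0.52252512 -0.58117481 -3.63249477]
```

View pics/c4.png

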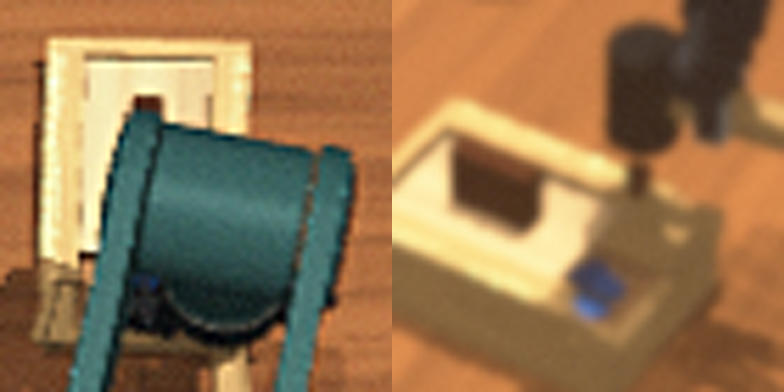

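The head hangs over the peg (side crop: head bottom at (643,138), peg at (638,180)), within about 3 mm. I drive it down.

step_arm([
  {"slide": [0,-1,-8],"roll": 0},
  {"slide": [0,-1,-16],"roll": 0},
  {"slide": [0,-1,-22],"roll": 0},
  {"slide": [0,-1,-26],"roll": 0},
  {"slide": [0,-1,-28],"roll": 0},
  {"slide": [0,-1,-30],"roll": 0},
  {"slide": [0,-1,-32],"roll": 0},
  {"slide": [0,-1,-34],"roll": 0},
])

```text
time_s: 14.85
tool_pos: [0.4746, -0.0484, 0.1047]
ee_rot: [-0.002, 0.999, 0.044, -0.015]
ft_force: [-3.8, -0.1, 4.1]
gripper_width: 0.0203
```

step_arm([
  {"slide": [0,0,-3],"roll": 0},
  {"slide": [0,0,-5],"roll": 0},
  {"slide": [0,0,-7],"roll": 0},
  {"slide": [0,0,-9],"roll": 0},
  {"slide": [0,0,-11],"roll": 0},
  {"slide": [0,0,-12],"roll": 0},
  {"slide": [0,0,-12],"roll": 0},
])

```text
time_s: 15.55
tool_pos: [0.4751, -0.0485, 0.0946]
ee_rot: [-0.001, 0.999, 0.044, -0.014]
ft_force: [-7.6, 1.1, 12.5]
gripper_width: 0.0203
```

step_arm([
  {"slide": [0,0,-3],"roll": 0},
  {"slide": [0,0,-6],"roll": 0},
  {"slide": [0,0,-8],"roll": 0},
  {"slide": [0,0,-8],"roll": 0},
])

```text
time_s: 15.95
tool_pos: [0.4753, -0.0488, 0.0937]
ee_rot: [-0.001, 0.999, 0.044, -0.013]
ft_force: [-20.2, 2.1, 36.3]
gripper_width: 0.0201
```

The peg has bottomed: force rises to about 40 N with under 1 mm of travel. I lift off, look, then carry the mallet back to where it stood.

step_arm([
  {"slide": [0,0,8],"roll": 0},
  {"slide": [0,0,25],"roll": 0},
  {"slide": [0,0,45],"roll": 0},
  {"slide": [0,0,52],"roll": 0},
  {"slide": [0,0,52],"roll": 0},
  {"slide": [0,0,52],"roll": 0},
])

```text
time_s: 16.55
tool_pos: [0.4747, -0.0487, 0.1439]
ee_rot: [-0.001, 0.999, 0.044, -0.014]
ft_force: [0.3, 0.6, -4.7]
gripper_width: 0.0199
```

step_arm([
  {"slide": [-3,30,0],"roll": 0},
  {"slide": [-6,70,0],"roll": 0},
  {"slide": [-9,115,0],"roll": 0},
  {"slide": [-12,160,0],"roll": 0},
  {"slide": [-15,205,0],"roll": 0},
  {"slide": [-18,250,0],"roll": 0},
  {"slide": [-21,295,0],"roll": 0},
  {"slide": [-24,335,0],"roll": 0},
  {"slide": [-26,375,0],"roll": 0},
  {"slide": [-26,395,0],"roll": 0},
])

```text
time_s: 17.55
tool_pos: [0.447, 0.3493, 0.1414]
ee_rot: [-0.001, 0.999, 0.046, -0.016]
ft_force: [-0.3, -0.2, -4.0]
gripper_width: 0.0204
```

Run:
```python
from m import *
a=snap('top','t5');b=snap('side','s5')
A=cv2.resize(a['color'][185:255,245:300],None,fx=5.6,fy=5.6,interpolation=cv2.INTER_CUBIC)
B=cv2.resize(b['color'][195:265,230:315],None,fx=5.6,fy=5.6,interpolation=cv2.INTER_CUBIC)
cv2.imwrite('pics/c5.png',np.hstack([A,B])[:,:,::-1])
o=bot.observe();print(o['tool_pos'],o['ee_rot'],o['ft_force'],o['gripper_width'])
for z in (.073,.086): print('peg top side px in crop', (proj(b,[.524,-.045,z])-[230,195])*5.6+[308,0])
```

```text
[0.44723305 0.34878581 0.14133175] [-9.12157334e-04  9.98808188e-01  4.61731687e-02 -1.57927352e-02] [-0.39649472 -0.42365174 -4.42961421] 0.0197151585372688
peg top side px in crop [663.88432957 153.68033425]
peg top side px in crop [664.63869707 137.94576309]
```

View pics/c5.png

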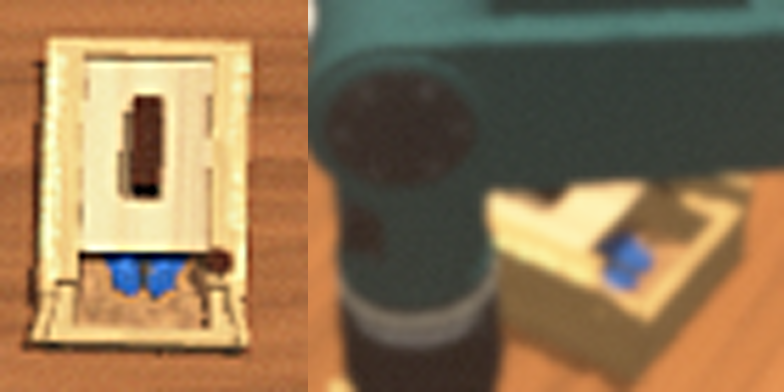

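The lid is still home, and the peg head now sits closer to the lip at top crop (217,262), but the arm blocks the side view. I set the mallet down first, then check the peg.

step_arm([
  {"slide": [2,6,-30],"roll": 0},
  {"slide": [2,6,-60],"roll": 0},
  {"slide": [2,6,-85],"roll": 0},
  {"slide": [2,6,-102],"roll": 0},
  {"slide": [2,6,-112],"roll": 0},
  {"slide": [2,6,-116],"roll": 0},
  {"slide": [2,6,-116],"roll": 0},
])

```text
time_s: 18.35
tool_pos: [0.4492, 0.3543, 0.0249]
ee_rot: [-0.001, 0.999, 0.046, -0.016]
ft_force: [1.0, -0.3, -4.0]
gripper_width: 0.0202
```

step_arm([
  {"slide": [0,0,-1],"roll": 0},
  {"slide": [0,0,-2],"roll": 0},
  {"slide": [0,0,-3],"roll": 0},
  {"slide": [0,0,-3],"roll": 0},
])

```text
time_s: 18.75
tool_pos: [0.4494, 0.3545, 0.0224]
ee_rot: [-0.001, 0.999, 0.046, -0.016]
ft_force: [0.5, 0.7, -2.6]
gripper_width: 0.0202
```

step_arm([
  {"slide": [0,0,-1],"roll": 0},
  {"slide": [0,0,-1],"roll": 0},
])

```text
time_s: 18.95
tool_pos: [0.4496, 0.3546, 0.0223]
ee_rot: [-0.001, 0.999, 0.046, -0.015]
ft_force: [-2.3, -0.3, 1.3]
gripper_width: 0.0202
```

step_arm([
  {"slide": [0,0,0],"roll": 0},
  {"slide": [0,0,0],"roll": 0},
  {"slide": [0,0,0],"roll": 0},
  {"slide": [0,0,0],"roll": 0},
  {"slide": [0,0,0],"roll": 0},
  {"slide": [0,0,0],"roll": 0},
], hand=60)

```text
time_s: 19.55
tool_pos: [0.4496, 0.3546, 0.0222]
ee_rot: [-0.001, 0.999, 0.046, -0.015]
ft_force: [-0.9, -0.8, -0.2]
gripper_width: 0.0603
```

step_arm([
  {"slide": [0,0,30],"roll": 0},
  {"slide": [0,0,75],"roll": 0},
  {"slide": [0,0,120],"roll": 0},
  {"slide": [0,0,160],"roll": 0},
  {"slide": [-20,-40,180],"roll": 0},
  {"slide": [-40,-85,190],"roll": 0},
  {"slide": [-60,-130,200],"roll": 0},
  {"slide": [-80,-175,200],"roll": 0},
  {"slide": [-100,-220,200],"roll": 0},
  {"slide": [-110,-265,200],"roll": 0},
])

```text
time_s: 20.55
tool_pos: [0.3381, 0.0884, 0.2225]
ee_rot: [-0.001, 0.999, 0.047, -0.015]
ft_force: [1.3, -0.8, -0.1]
gripper_width: 0.06
```

step_arm([
  {"slide": [0,-45,0],"roll": 0},
  {"slide": [0,-90,0],"roll": 0},
  {"slide": [0,-135,0],"roll": 0},
  {"slide": [0,-180,0],"roll": 0},
  {"slide": [0,-225,0],"roll": 0},
  {"slide": [0,-270,0],"roll": 0},
  {"slide": [0,-315,0],"roll": 0},
  {"slide": [0,-345,0],"roll": 0},
  {"slide": [0,-360,0],"roll": 0},
  {"slide": [0,-360,0],"roll": 0},
])

```text
time_s: 21.55
tool_pos: [0.3378, -0.2727, 0.2221]
ee_rot: [-0.001, 0.999, 0.046, -0.015]
ft_force: [0.9, 0.2, -0.5]
gripper_width: 0.06
```

Run:
```python
from m import *
a=snap('top','t6');b=snap('side','s6')
A=cv2.resize(a['color'][150:320,80:390],None,fx=2.5,fy=2.5,interpolation=cv2.INTER_CUBIC)
B=cv2.resize(b['color'][195:265,230:315],None,fx=2.2,fy=2.2,interpolation=cv2.INTER_CUBIC)
out=np.zeros((600,800,3),np.uint8);out[:425,:775]=A;out[430:584,:187]=B
C=cv2.resize(b['color'][205:235,275:310],None,fx=5.5,fy=5.5,interpolation=cv2.INTER_CUBIC);out[430:595,200:392]=C[:165,:192]
D=cv2.resize(load('s0')['color'][205:235,275:310],None,fx=5.5,fy=5.5,interpolation=cv2.INTER_CUBIC);out[430:595,400:592]=D[:165,:192]
E_=cv2.resize(b['color'][280:350,220:300],None,fx=2.3,fy=2.3,interpolation=cv2.INTER_CUBIC);out[430:591,600:784]=E_
cv2.imwrite('pics/c6.png',out[:,:,::-1])
P=blob(a,165,245,190,290,'pale'); print('handle',rect(a,P,.049)[0])
for z in (.073,.086): print('peg top px', (proj(b,[.524,-.045,z])-[275,205])*5.5+[200,430])
d=np.abs(a['color'].astype(int)-load('t0')['color']).sum(2)>120
for n,(x0,y0,x1,y1) in dict(mouse=(228,260,258,296),pinbox=(298,263,320,292),mug=(180,160,216,195),pot=(333,148,362,184),jar=(270,145,295,172),case=(398,197,426,247),small=(187,208,224,235),large=(90,268,160,310)).items(): print(n,d[y0:y1,x0:x1].sum())
```

```text
handle ((415.2327880859375, 352.5762634277344), (121.35803985595703, 24.822669982910156), 4.272823333740234)
peg top px [302.02925225 525.93604257]
peg top px [302.77014891 510.48244589]
mouse 0
pinbox 395
mug 0
pot 0
jar 0
case 0
small 0
large 0
```

View pics/c6.png

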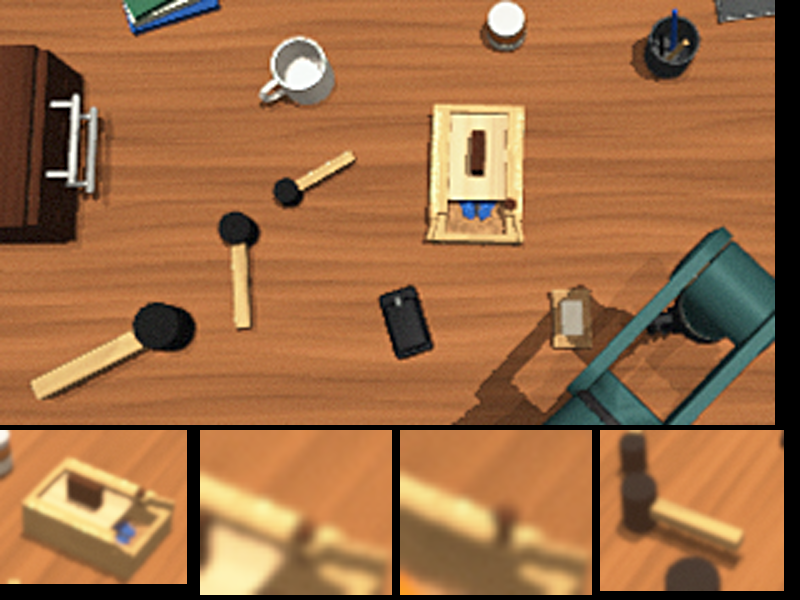

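Mallet standing at its old place, lid home under the bar; pinbox difference is only the arm's shadow. The peg head looks lower (after, tip about (305,525); before, about (507,505)). One numeric check of that.

Run:
```python
from m import *
for n in('s0','s6'):
    g=cv2.cvtColor(load(n)['color'],cv2.COLOR_RGB2GRAY).astype(int); print(n); print(g[214:230,291:298])
a=load('s6')
print([proj(a,[.524,-.045,z]).round(1).tolist() for z in(.086,.078,.073,.065,.063)])
g0=cv2.cvtColor(load('t0')['color'],cv2.COLOR_RGB2GRAY); g6=cv2.cvtColor(load('t6')['color'],cv2.COLOR_RGB2GRAY); print(g0[226:236,279:289]);print(g6[226:236,279:289])
```

```text
s0
[[135 136 137 139 140 141 140]
 [136 138 138 138 141 140 142]
 [137 136 139 139 141 142 142]
 [137 137 137 134 137 142 144]
 [141 130 123 123 128 137 144]
 [149 121 106 105 112 127 141]
 [165 118  91  90  97 119 140]
 [179 122  86  80  96 123 144]
 [187 133  82  80 114 154 172]
 [181 131  80  85 136 188 206]
 [154 112  80  87 141 191 209]
 [119  99  85  98 136 171 181]
 [104  97  95 106 125 142 139]
 [ 98  98 101 105 110 115 109]
 [ 98  96  97 100 102 106 107]
 [100  99  99 100 101 112 130]]
s6
[[142 143 145 146 146 147 148]
 [142 145 147 147 147 147 149]
 [144 146 147 148 148 149 149]
 [147 147 148 149 149 151 151]
 [155 151 149 150 151 152 156]
 [183 167 158 151 151 154 156]
 [216 191 164 148 147 154 155]
 [223 188 147 129 136 149 157]
 [203 159 118 108 122 154 177]
 [171 124  95  93 123 174 206]
 [138  99  83  90 129 184 212]
 [117  97  92 108 146 179 188]
 [109  99 106 130 150 159 150]
 [107  96 100 119 130 129 119]
 [106  93  87  98 107 112 113]
 [104  96  91  93 104 119 138]]
[[293.7, 219.6], [293.6, 221.4], [293.6, 222.4], [293.5, 224.2], [293.4, 224.6]]
[[136  69  93 174 228 215 214 213 222 222]
 [151  94  99 171 229 212 221 217 224 226]
 [155  95 105 156 203 173 214 212 232 231]
 [162  97  84  56  40  46  92 179 242 247]
 [160  88  78  61  61  55  55 140 243 245]
 [156  94  85  60  69  58  47 125 238 236]
 [ 83  94  89  67  42  42  65 148 237 239]
 [ 90  99 109 106  72  96 153 213 237 239]
 [ 81  92 128 169 175 209 212 229 243 228]
 [ 75  89 122 172 174 171 189 221 229 205]]
[[217 220 203 166 217 212 216 211 222 225]
 [218 222 205 172 225 216 217 213 221 222]
 [221 226 212 174 214 214 217 215 228 232]
 [218 218 208 143 115 136 184 210 238 246]
 [ 49  51  51  65  52  43  72 153 240 246]
 [ 77  51  53  61  67  59  47 127 236 239]
 [119  76  68  45  62  59  50 131 236 240]
 [ 86  99  97  87  79  58 103 171 238 237]
 [ 71  93 128 184 171 128 204 235 245 229]
 [ 91  84 118 163 176 176 195 223 230 207]]
```

The top edge of the peg head moved down about 3 px in the side view (13 mm would be 2.8 px), which agrees with the hard stop felt. I hand in.

```bash
python3 -c "
from workcell import bot
print(bot.job_done())"
```

```text
the job is handed in; nothing more can be done
None
```

I slid the lid home under the lips, drove the locking peg down with the middle-sized mallet's head, and put the mallet back where it had stood. I handed the job in at about 22 s on the robot's clock. It gave no verdict.

- **Lid:** It stopped at the expected place and took 17 N with no further travel. The top view put its trailing edge at x ≈ 534 mm, where a home lid should have it.
- **Peg:** The wrist force rose to about 40 N with under 1 mm of travel, so it had bottomed. In the side view its head dropped about 3 px, and full travel would be 2.8 px. That is a coarse reading, about 4–5 mm per pixel.
- **Mallet:** It stands within about 1 mm of its original place, well clear of the box.
- **Other things:** The mouse, mug, pot, jar, case and the two other mallets show no change in the top view. The pinbox patch did change, but the picture shows only the arm's shadow across it; I did not re-measure it.
- **Tool tilt:** The tool leaned about 2° after I pressed the lid home and stayed that way. It did not affect the result.

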